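Raise the counterweighted bar and slide the tin into its bay

TASK

Push the red-and-white counterweighted bar in front of the wooden tin bay up past its balance point, so that it stays raised by itself. Then push the tomato tin along the worktop through the open mouth until it stands wholly between the bay's walls. Only push, gently: do not grip, lift or tip anything, and leave the other things where they stand.

Things in the scene. Friction and masses are not known exactly. Their poses are not given: they have to be found in the camera images.
- tin_bay: Fixed U-shaped bay of pale wood, open at top and front, no floor. Origin: on the worktop (here at z = -7 mm), middle of the mouth. +x runs into the bay, +y to the left seen looking in, z up. Walls 10 mm thick, 40 mm high; side walls' inner faces at y = -65 and +65 mm, from x = -7 to 125 mm; back wall's inner face at x = 115 mm. At x = 4, y = 78 mm a 34 mm high rest post.
- bar (a joint): Angle of the bar (rad): 0 = lowered, level across the mouth (always its start); grows as it swings up in the bay's y-z plane; 1.65 = stop, just past upright. Its own weight pulls it down until about 0.77 (balance point); beyond that the counterweight carries it on to the stop and keeps it there. Raising it takes under 1 N at the free end.
- bar_pivot (a point): Point on the bar's hinge axis (parallel to the bay's x), fixed to the bay at x = -20, y = -140, z = 50 mm. The lowered bar runs from here along the bay's +y. Right behind it stands the pivot post, 22 x 30 mm, 68 mm high, at x = 8, y = -140 mm.
- bar_end (a point): Centre of the 18 mm red ball at the bar's free end, 295 mm from the pivot; moves with the bar. The bar is a straight round rod, 12 mm diameter, white with red bands; lowered, its axis is 50 mm above the worktop. It projects 70 mm beyond the rest post with nothing under it, so that fingers tilted 30 to 45 degrees fit beneath from the front.
- weight_centre (a point): Centre of the dark steel counterweight, a disc 40 mm across and 22 mm thick (along the bay's x) on a short stem. With the bar lowered it stands 47 mm above the pivot and 12 mm to the bay's -y side; it is fixed to the bar and swings out to the bay's -y side as the bar rises.
- tin: Tomato tin, upright cylinder, 75 mm diameter, 58 mm high, about 0.25 kg, loose on the worktop in front of the bay. Origin: centre of its underside, z up.
- spice_jar: Bystander: clear spice jar with red cap, 45 mm diameter, 106 mm high; origin under its centre. Stands beside the bay on its +y side. Not to be disturbed.
- salt_shaker: Bystander: glass salt shaker with grey top, 44 mm diameter, 90 mm high, on the range; origin under its centre. Not to be disturbed.
- garlic_bulb: Bystander: garlic bulb, 60 mm across, 58 mm high, on the worktop in front of the bay on its -y side; origin under its centre. Not to be disturbed.
- red_onion: Bystander: red onion, 78 mm across, 84 mm high, on the range; origin under its centre. Not to be disturbed.
- pepper_mill: Bystander: wooden pepper mill, 58 mm diameter, 170 mm high, on the range; origin under its centre. Not to be disturbed.

How it is judged:
On the way, in this order (a step that is already met when the one before it is completed fails the run):
1. the bar has been pushed past its balance point and stands raised with nothing touching it, the tin still outside the bay (value of joint bar above 1.4 rad and contact force between each of the arm, the fingers and bar below 0.1 N and x of tin in the frame of tin_bay below 0 m), for 0.2 s.
2. the tin stands wholly inside the bay (x of tin in the frame of tin_bay between 0.036 and 0.085 m and y of tin in the frame of tin_bay between -0.035 and 0.035 m and z of tin in the frame of tin_bay below 0.006 m and angle between tin's own z axis and vertical below 0.1 rad), for 0.2 s.
At the end, for the whole second after the job is handed in: The bar stays raised by itself (over 1.4 rad, at rest) and the tin stands upright (within 0.1 rad) at rest on the worktop between the bay's walls, its centre 36 to 85 mm behind the mouth line and within 35 mm of the bay's middle line (all of step 2 and value of joint bar above 1.4 rad and velocity of joint bar between -0.1 and 0.1 rad/s and linear speed of tin below 0.02 m/s); the robot touches nothing.
It fails at once if the tin is lifted more than 12 mm off the worktop (z of tin in the frame of tin_bay above 0.012 m).
It fails at once if the tin is tipped more than 0.3 rad (angle between tin's own z axis and vertical above 0.3 rad).
It fails at once if the bar or the tin is gripped or shoved with more than 30 N (contact force between the fingers and bar above 30 N or contact force between the fingers and tin above 30 N).
It fails at once if a bystander is moved more than 25 mm (distance of any of spice_jar, salt_shaker, garlic_bulb, red_onion, pepper_mill from where it was at the start of the episode above 0.025 m).
It also fails if it takes over 64 s, if anything falls off the work surface, if the arm or the gripper's body presses on something with over 40 N, if the wrist force passes 120 N, or if a joint passes its speed limit or range.

ROBOT

A 6-joint arm with a two-finger parallel gripper is mounted at the origin on a cart in front of the work surface, level with it; the furniture and walls round the work are solid. World frame = base frame: x ahead of the robot, y to its left, z up, the work surface at z = 0. Lengths are in m, angles in rad, forces in N, time in s.
With the tool pointing down it reaches from about 0.25 to 0.725 m from the base axis. Payload 9.7 kg.
Tool frame: the origin (TCP) lies midway between the tips of the shut fingers; the grasp point (between the pads) lies hold_point_z behind it (hold_point_z is the distance from the TCP to the grasp point, in m); z points along the fingers, y is the line along which they close (so a half turn about z gives the same grasp; the last joint's range is limited). The gripper opens to 85 mm and grips with 20 to 120 N. Pads are 22 mm wide; open, the fingers measure 114 mm over their backs; the gripper's body (76 mm by 85 mm) begins 54 mm behind the grasp point. The pads swing forward as they close: fully open they stand 13 mm farther back than shut.
Start: joints at [1.242, 0.087, 0.176, 1.66, 0, 1.571], TCP at [0.178, 0.521, 0.231] pointing down, gripper open.
Joint ranges: [-3.13, 3.13], [-0.85, 1.81], [-1.15, 1.24], [-2.2, 2.28], [-1.44, 1.52], [-3.14, 3.14]. Speed limits (rad/s): [2.22, 2.22, 2.57, 3.14, 3.14, 3.14].

INTERFACE

Orientations are given as a unit quaternion [x, y, z, w].
In Python, from cell import sense, read_camera, get_calibration, close_job, hold_point_z gives the robot as it stands.
- The arm moves only by the tool arm_command, never from a script. Its argument "commands" is a list of rows, each a list of 6 numbers: the shift along the tool's x, y, z in m, then the turn, a rotation vector about the tool's x, y, z in rad. A call has 1 to 12 rows; each row shifts and turns the commanded pose from where the row before left it, along the tool's axes as they then stand; what a row does not reach is not made up. A row lasts 1/12 s, in which the tool goes at most 41.7 mm and 7.16 degrees, less where a joint would pass 70% of its speed; a pose out of reach is approached as far as the arm can. A call is refused whole if a number of a shift passes 0.0417 or a number of a turn 0.125, either way. A call with a gripper value outside its range is refused whole. "claw" is the finger opening in m, from 0 to 0.0854, set as the call begins (left out, the last holds). The fingers move at their own pace and stop on an object; "squeeze" is the grip in N (left out, the last holds). Time passes only in rows, so rows that do not move let the fingers close. It gives the time, the measured TCP pose, the force, the opening and the grip force at its end, in the units of the state.
- sense(): the state, without advancing time (a new reading comes with each control period).
- read_camera(name): name is "scene" or "top" or "wrist"; returns (picture, depth): 480x640x3 uint8, blue, green, red; 480x640 float32, m along the optical axis (not along the pixel's ray), 0 where there is no reading.
- get_calibration(name): a dict with "fov_y" (degrees; the focal length in pixels is half the picture's height over the tangent of half this angle, whatever the lens; pixels are square), "cx", "cy" (the principal point, pixels), "D" ([k1, k2, p1, p2, k3] as OpenCV has them; the pictures are not rectified), "R" (3x3) and "t" (3): a world point X has camera coordinates R X + t. Camera axes: x right, y down, z forward; pixel columns grow to the right and rows downward; lengths in m; the calibration is good to about 2 mm. A picture is of the moment at which its call begins: read the wrist's pose just before it. get_calibration takes no time and is no camera call; for the wrist camera it gives the pose at the moment of the call.
- close_job(): hands the job in; it is judged then, once.
The state is a dict: "t": time; "joint_pos": joint angles; "qvel": joint speeds; "effort": joint torques, N m; "ee_pos": TCP position; "tcp_rot": TCP orientation; "ft_force": force on the tool from outside, world axes, zero at the start; "moment": the same for the moment, N m; "gripper_width": finger opening in m; "finger_force": force on a finger pad.
Only numpy, scipy, OpenCV 4.12 (cv2) and the standard library are available. Lean on these libraries where they do the work, as an engineer would, in place of code of your own. Each camera call takes 0.05 s, during which the arm holds its last target. There are 200 camera calls.

## Working session

There is one attempt and no reset: what is moved stays moved. The work goes in short steps, Python scripts to look and compute and a tool call to move; the robot and the scene stay as the last step left them, time stands still between calls to the robot, and variables do not carry over. Pictures are saved under pics/ and viewed, at most 10 in all, crops included, and the job is handed in when it is done.

Besides the shell and the picture viewer there is one more tool, called after "Call:" by a JSON object that holds its "op" and its "data". arm_command: Moves the arm, as the interface text tells. Its arguments: {"type":"object","properties":{"commands":{"type":"array","items":{"type":"array","items":{"type":"number"}}},"claw":{"type":"number"},"squeeze":{"type":"number"}},"required":["commands"]}

```bash
mkdir -p pics
cat > h.py <<'E'
import numpy as np,cv2
from cell import *
def K(c):
    f=240/np.tan(np.radians(c['fov_y'])/2); return np.array([[f,0,c['cx']],[0,f,c['cy']],[0,0,1.]])
def px2w(c,d,u,v,dep=None):
    if dep is None:
        w=d[int(v)-1:int(v)+2,int(u)-1:int(u)+2]; w=w[w>0]; dep=np.median(w) if w.size else np.nan
    p=cv2.undistortPoints(np.array([[[u,v]]],float),K(c),np.array(c['D'],float))[0,0]
    return np.array(c['R']).T@(np.array([p[0],p[1],1])*dep-np.array(c['t']))
def plane(c,u,v,z):
    a=px2w(c,None,u,v,.5);b=px2w(c,None,u,v,1.); s=(z-a[2])/(b[2]-a[2]); return a+s*(b-a)
def w2px(c,X):
    r=cv2.Rodrigues(np.array(c['R'],float))[0]
    return cv2.projectPoints(np.array(X,float).reshape(-1,1,3),r,np.array(c['t'],float),K(c),np.array(c['D'],float))[0][:,0]
def snap(n,fn):
    c=get_calibration(n);im,d=read_camera(n);cv2.imwrite('pics/'+fn+'.png',im);np.savez('pics/'+fn+'.npz',d=d,im=im);
    import pickle;pickle.dump(c,open('pics/'+fn+'.pkl','wb'));return c,im,d
def load(fn):
    import pickle;z=np.load('pics/'+fn+'.npz');return pickle.load(open('pics/'+fn+'.pkl','rb')),z['im'],z['d']
E
python3 - <<'E'
from h import *
snap('top','top0');snap('scene','scene0');print(sense(),hold_point_z)
E
```

```text
{'t': 0.1, 'joint_pos': array([ 1.24198180e+00,  8.74466179e-02,  1.75202027e-01,  1.65978182e+00,
       -2.69096342e-05,  1.57078331e+00]), 'qvel': array([-0.00130346, -0.00068636,  0.00078468,  0.00132192, -0.002452  ,
       -0.0002629 ]), 'effort': array([-4.53974326e-04, -5.21560585e+01,  4.65654588e+01,  1.60503300e-02,
        1.01781103e-05, -1.26913596e-05]), 'ee_pos': array([0.17754977, 0.52034356, 0.23062529]), 'tcp_rot': array([ 1.63661156e-01,  9.86516420e-01, -6.08949149e-04, -8.73928902e-05]), 'ft_force': array([ 0.3909358, -0.290276 , -0.2759642]), 'moment': array([-0.00388752,  0.02925621, -0.00491632]), 'finger_force': 0.0, 'gripper_width': 0.08538496298311925} 0.0187
```

View pics/top0.png

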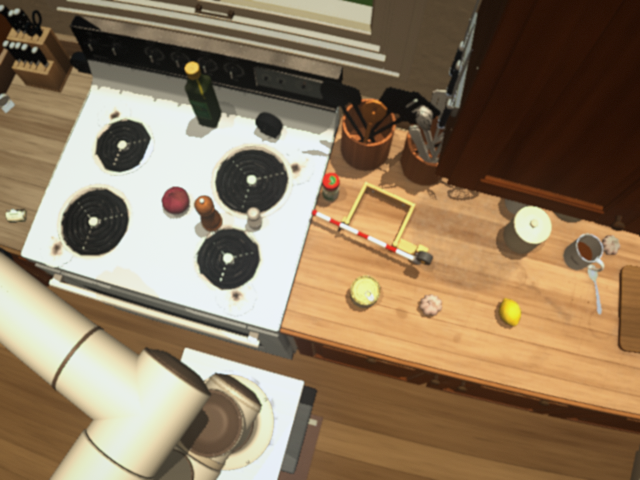

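View pics/scene0.png

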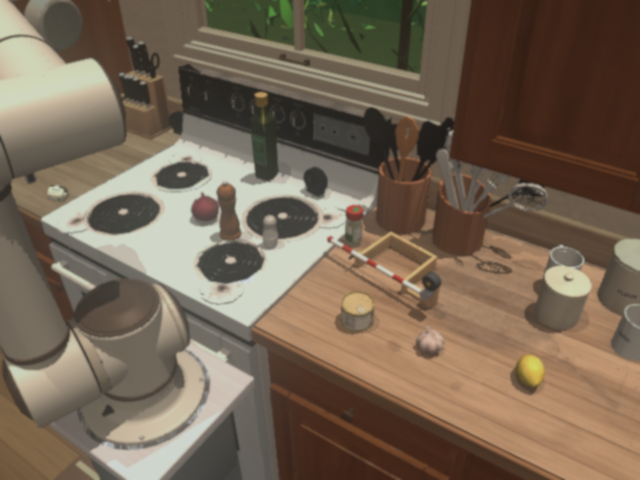

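The top view shows the bay's corners near (368,186), (412,206), (345,226) and (402,245). The bar runs from about (313,212) to (418,258), with the tin at (366,291), the jar at (331,182) and the garlic at (430,305). The scene view agrees. I'll enlarge the top view.

Run:
```python
from h import *
c,im,d=load('top0')
cv2.imwrite('pics/topc.png',cv2.resize(im[170:320,295:455],None,fx=4.0,fy=4.0,interpolation=cv2.INTER_CUBIC))
print(w2px(c,[[0,0,0],[.3,0,0],[.6,0,0],[0,.3,0],[.6,.3,0]]))
for n,u,v in [('tin',366,291),('garlic',430,305),('jar',331,180),('cam',0,0)]: print(n,px2w(c,d,u,v))
c2,im,d=load('scene0')
print(w2px(c2,[[.5,0,0],[.6,0,0],[.6,.1,0]]))
cv2.imwrite('pics/scenec.png',cv2.resize(im[190:370,310:460],None,fx=3.3,fy=3.3,interpolation=cv2.INTER_CUBIC))
```

```text
[[225.9886546  422.33236436]
 [259.42786356 308.63931082]
 [291.01250541 203.17258559]
 [116.36873455 387.69121235]
 [188.09140574 177.50395309]]
tin [ 0.40607061 -0.25395303  0.04773852]
garlic [ 0.41334364 -0.4197702   0.04168141]
jar [ 0.65413214 -0.09702253  0.09874358]
cam [nan nan nan]
[[289.48615093 257.60468826]
 [311.32543571 237.59294545]
 [281.10721338 225.64873582]]
```

View pics/topc.png

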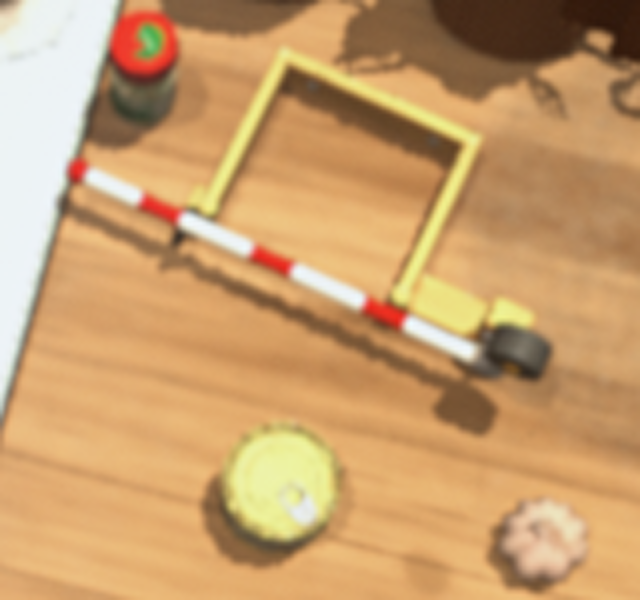

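View pics/scenec.png

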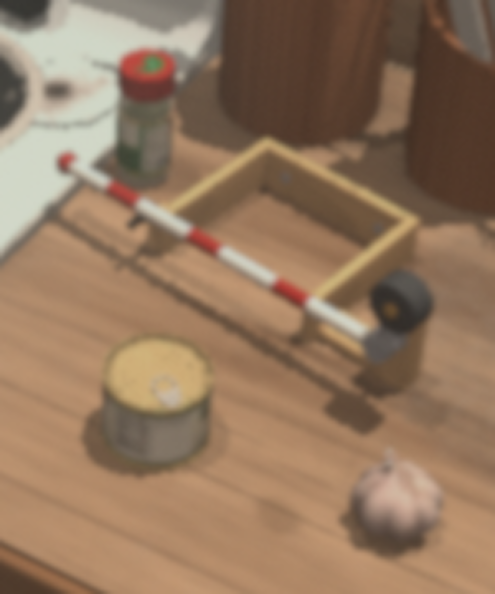

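The enlarged top crop has the ball at (78,170), the outer back corners at (285,47) and (482,138), and the tin's top centre at (281,486). In the scene crop they are the ball (66,161), corners (267,138) and (417,220), and tin top (158,374). Next I'll fit the bay's pose.

```bash
cat > fit.py <<'E'
from h import *
from scipy.optimize import least_squares
c1,_,d1=load('top0');c2,_,d2=load('scene0')
T=lambda x,y:np.array([295+(x+.5)/4-.5,170+(y+.5)/4-.5]);S=lambda x,y:np.array([310+(x+.5)/3.3-.5,190+(y+.5)/3.3-.5])
M=np.array([[-.020,.155,.050],[.125,.075,.040],[.125,-.075,.040]])
A=np.array([T(78,170),T(285,47),T(482,138)]);B=np.array([S(66,161),S(267,138),S(417,220)])
def W(p,M):
    M=np.atleast_2d(M);c,s=np.cos(p[2]),np.sin(p[2]);return np.c_[p[0]+c*M[:,0]-s*M[:,1],p[1]+s*M[:,0]+c*M[:,1],M[:,2]-.007]
f=lambda p:np.r_[(w2px(c1,W(p,M))-A).ravel(),(w2px(c2,W(p,M))-B).ravel()]
r=least_squares(f,[.5,-.2,-.1]);p=r.x
if __name__=='__main__':
    print(p,np.round(r.fun.reshape(-1,2),1))
    print('ball,pivot',W(p,[[-.02,.155,.05],[-.02,-.14,.05]]))
    def inv(X):
        c,s=np.cos(p[2]),np.sin(p[2]);e=X[:2]-p[:2];return np.array([c*e[0]+s*e[1],-s*e[0]+c*e[1]])
    for n,c,q in [('top',c1,T(281,486)),('scene',c2,S(158,374))]:
        X=plane(c,*q,.051);print('tin',n,X,inv(X))
    for n,c,q,z in [('jar',c1,T(145,43),.099),('jar',c2,S(148,65),.099),('garlic',c1,T(543,540),.03),('garlic',c2,S(397,505),.02)]:
        X=plane(c,*q,z);print(n,X,inv(X))
E
python3 fit.py
```

```text
[ 0.56327222 -0.22803524 -0.21313407] [[ 0.   0.2]
 [-0.6 -0.3]
 [ 0.7  0.9]
 [-0.1 -0.2]
 [-0.5 -1. ]
 [ 0.7 -0.2]]
ball,pivot [[ 0.576511   -0.07231197  0.043     ]
 [ 0.5141114  -0.36063695  0.043     ]]
tin top [ 0.40432597 -0.25123215  0.051     ] [-0.15044304 -0.05629299]
tin scene [ 0.40359914 -0.2551614   0.051     ] [-0.15032229 -0.06028708]
jar [ 0.65293655 -0.0969994   0.099     ] [0.05991823 0.14703702]
jar [ 0.65128688 -0.10007141  0.099     ] [0.0589557  0.14368559]
garlic [ 0.41712637 -0.42202773  0.03      ] [-0.1018049  -0.22051635]
garlic [ 0.41035831 -0.42954839  0.02      ] [-0.10682901 -0.22929844]
```

Call:
{"op": "arm_command", "data": {"commands": [[-0.02,-0.022,0,0,0,0],[-0.02,-0.022,0,0,0,0],[-0.02,-0.022,0,0,0,0],[-0.02,-0.022,0,0,0,0],[-0.02,-0.022,0,0,0,0],[-0.02,-0.022,0,0,0,0]], "claw": 0}}

```text
t: 0.6
ee_pos: [0.2487, 0.3555, 0.2309]
tcp_rot: [0.163, 0.987, -0.0, -0.0]
ft_force: [0.2, -0.7, -0.4]
gripper_width: 0.012
finger_force: 0.0
```

```bash
python3 -c "
from h import *;s=sense();print(s['joint_pos'],s['ee_pos'],s['t'])"
```

```text
[ 9.60300641e-01 -1.88233306e-01 -8.85343319e-02  1.67094954e+00
 -6.00165391e-05  1.28875087e+00] [0.2487144  0.35545067 0.23093846] 0.6
```

Call:
{"op": "arm_command", "data": {"commands": [[-0.028,-0.03,0,0,0,0],[-0.028,-0.03,0,0,0,0],[-0.028,-0.03,0,0,0,0],[-0.028,-0.03,0,0,0,0],[-0.028,-0.03,0,0,0,0],[-0.028,-0.03,0,0,0,0],[-0.028,-0.03,0,0,0,0],[-0.028,-0.03,0,0,0,0],[-0.028,-0.03,0,0,0,0],[-0.028,-0.03,0,0,0,0],[-0.028,-0.03,0,0,0,0],[-0.028,-0.03,0,0,0,-0.116]]}}

```text
t: 1.6
ee_pos: [0.4498, -0.0929, 0.2311]
tcp_rot: [0.11, 0.994, 0.0, -0.0]
ft_force: [0.4, 1.1, 0.7]
gripper_width: -0.0001
finger_force: 0.0
```

```bash
cat >> h.py <<'E'
from scipy.spatial.transform import Rotation as Ro
BP=np.array([0.5633,-0.2280]);BY=-0.2131
def bay2w(x,y,z): # m, bay frame
    c,s=np.cos(BY),np.sin(BY); return np.array([BP[0]+c*x-s*y,BP[1]+s*x+c*y,z-.007])
def w2bay(X):
    c,s=np.cos(BY),np.sin(BY);e=X[:2]-BP;return np.array([c*e[0]+s*e[1],-s*e[0]+c*e[1],X[2]+.007])
def st(tgt=None,yaw=BY,tilt=0):
    s=sense();R=Ro.from_quat(s['tcp_rot'])
    f=np.array([np.cos(yaw),np.sin(yaw),0]);l=np.array([-f[1],f[0],0]);u=np.array([0,0,1.])
    z=np.sin(tilt)*f-np.cos(tilt)*u; y=l; x=np.cross(y,z)
    if x@f>0 : y=-l;x=np.cross(y,z)
    Rt=Ro.from_matrix(np.c_[x,y,z])
    print('t',s['t'],'q',s['joint_pos'].round(2),'tcp',s['ee_pos'].round(4),'bay',w2bay(s['ee_pos']).round(4),'F',s['ft_force'].round(1))
    print('turn',(R.inv()*Rt).as_rotvec().round(3), 'shift(tool)', None if tgt is None else R.inv().apply(np.array(tgt)-s['ee_pos']).round(4))
E
python3 -c "
from h import *
st(bay2w(-.1,.12,.08),tilt=.785)"
```

```text
t 1.6 q [-0.2  -0.13 -0.04  1.66  0.    0.02] tcp [ 0.4498 -0.0929  0.2311] bay [-0.1395  0.108   0.2381] F [0.4 1.1 0.7]
turn [-0.003 -0.785 -0.007] shift(tool) [-0.0394  0.0123  0.1581]
```

Call:
{"op": "arm_command", "data": {"commands": [[0,0,0,0,-0.112,0],[0,0,0,0,-0.112,0],[0,0,0,0,-0.112,0],[0,0,0,0,-0.112,0],[0,0,0,0,-0.112,0],[0,0,0,0,-0.112,0],[0,0,0,0,-0.113,-0.007]]}}

```text
t: 2.18
ee_pos: [0.4763, -0.0953, 0.2298]
tcp_rot: [0.098, 0.926, -0.042, 0.363]
ft_force: [0.7, -0.4, -2.1]
gripper_width: 0.0002
finger_force: 0.0
```

```bash
python3 -c "
from h import *
st(bay2w(-.075,.12,.035),tilt=.785)
st(bay2w(-.075,.12,.022),tilt=.785)"
```

```text
t 2.1833 q [-0.18 -0.85 -0.71  0.96 -0.03  0.02] tcp [ 0.4763 -0.0953  0.2298] bay [-0.1131  0.1113  0.2368] F [ 0.7 -0.4 -2.1]
turn [-0.005 -0.038  0.003] shift(tool) [0.1092 0.0099 0.1739]
t 2.1833 q [-0.18 -0.85 -0.71  0.96 -0.03  0.02] tcp [ 0.4763 -0.0953  0.2298] bay [-0.1131  0.1113  0.2368] F [ 0.7 -0.4 -2.1]
turn [-0.005 -0.038  0.003] shift(tool) [0.118  0.01   0.1834]
```

Call:
{"op": "arm_command", "data": {"commands": [[0.014,0.001,0.022,0,0,0],[0.014,0.001,0.022,0,0,0],[0.014,0.001,0.022,0,0,0],[0.014,0.001,0.022,0,0,0],[0.014,0.001,0.022,0,0,0],[0.014,0.001,0.022,0,0,0]]}}

```text
t: 2.68
ee_pos: [0.5076, -0.0967, 0.0821]
tcp_rot: [0.098, 0.924, -0.042, 0.366]
ft_force: [0.6, -0.7, -0.0]
gripper_width: 0.0
finger_force: 0.0
```

```bash
python3 -c "
from h import *
st(bay2w(-.075,.12,.022),tilt=.785)"
```

```text
t 2.6833 q [-0.17 -0.77 -0.97  0.62 -0.03  0.03] tcp [ 0.5076 -0.0967  0.0821] bay [-0.0822  0.1166  0.0891] F [ 0.6 -0.7 -0. ]
turn [-0.004 -0.03   0.003] shift(tool) [0.0407 0.0038 0.0537]
```

Call:
{"op": "arm_command", "data": {"commands": [[0.01,0.001,0.014,0,0,0],[0.01,0.001,0.014,0,0,0],[0.01,0.001,0.014,0,0,0],[0.01,0.001,0.012,0,-0.02,0],[0,0,0,0,0,0]]}}

```text
t: 3.1
ee_pos: [0.5138, -0.0943, 0.0114]
tcp_rot: [0.098, 0.922, -0.043, 0.373]
ft_force: [-1.5, 0.6, -2.1]
gripper_width: 0.0
finger_force: 0.0
```

```bash
python3 -c "
from h import *
st(bay2w(-.015,.12,.022),tilt=.785)
snap('wrist','w1');snap('scene','s1')
c,im,d=load('s1');c2,im2,d=load('w1')
cv2.imwrite('pics/m1.png',np.hstack([cv2.resize(im[180:380,270:470],(400,400)),cv2.resize(im2,(400,300))[:,:]] if 0 else [cv2.resize(im[180:380,270:470],(400,400)),cv2.copyMakeBorder(cv2.resize(im2,(400,300)),0,100,0,0,0)]))"
```

```text
t 3.1 q [-0.16 -0.7  -1.08  0.42 -0.04  0.04] tcp [ 0.5138 -0.0943  0.0114] bay [-0.0767  0.1202  0.0184] F [-1.5  0.6 -2.1]
turn [-0.004 -0.016  0.004] shift(tool) [-0.0468 -0.0002  0.0403]
```

View pics/m1.png

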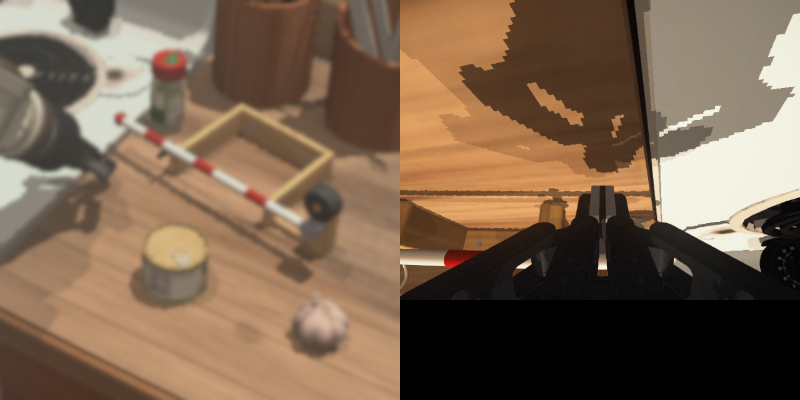

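The tool is in front of the rod's overhang, with its tip at about (100,165) in the scene crop and the ball at (120,118). In the wrist picture the rod is at row 258, behind the fingers. I'll slide under it.

Call:
{"op": "arm_command", "data": {"commands": [[-0.012,0,0.01,0,0,0],[-0.012,0,0.01,0,0,0],[-0.012,0,0.01,0,0,0],[-0.012,0,0.01,0,0,0],[0,0,0,0,0,0]]}}

```text
t: 3.62
ee_pos: [0.5791, -0.1086, 0.0235]
tcp_rot: [0.098, 0.921, -0.043, 0.376]
ft_force: [-0.5, 0.5, -1.6]
gripper_width: -0.0003
finger_force: 0.2
```

```bash
python3 -c "
from h import *
st(bay2w(-.015,.12,.022),tilt=.785)
r=.26
R=Ro.from_quat(sense()['tcp_rot'])
for th in (.3,.6,.9,1.05):
  print(th,R.inv().apply(bay2w(0,r*(np.cos(th)-1),r*np.sin(th))-bay2w(0,0,0)).round(4))"
```

```text
t 3.6167 q [-0.17 -0.47 -0.94  0.32 -0.04  0.03] tcp [ 0.5791 -0.1086  0.0235] bay [-0.0099  0.1201  0.0305] F [-0.5  0.5 -1.6]
turn [-0.004 -0.009  0.003] shift(tool) [ 0.0096 -0.      0.0024]
0.3 [-0.0538 -0.012  -0.0548]
0.6 [-0.1027 -0.0462 -0.1046]
0.9 [-0.1423 -0.0995 -0.1449]
1.05 [-0.1575 -0.1319 -0.1604]
```

Call:
{"op": "arm_command", "data": {"commands": [[-0.009,-0.002,-0.009,0,0,0],[-0.009,-0.002,-0.009,0,0,0],[-0.009,-0.002,-0.009,0,0,0],[-0.009,-0.002,-0.009,0,0,0],[-0.009,-0.002,-0.009,0,0,0],[-0.009,-0.003,-0.009,0,0,0],[-0.01,-0.007,-0.01,0,0,0],[-0.01,-0.007,-0.01,0,0,0],[-0.01,-0.007,-0.01,0,0,0],[-0.01,-0.007,-0.01,0,0,0]]}}

```text
t: 4.45
ee_pos: [0.5698, -0.148, 0.1578]
tcp_rot: [0.098, 0.92, -0.043, 0.377]
ft_force: [0.2, 0.1, 0.2]
gripper_width: -0.0001
finger_force: 0.1
```

```bash
python3 -c "
from h import *
st(tilt=.785)
snap('scene','s2')
c,im,d=load('s2')
cv2.imwrite('pics/s2c.png',cv2.resize(im[130:370,270:470],None,fx=2,fy=2))"
```

```text
t 4.45 q [-0.27 -0.58 -0.74  0.63  0.04 -0.05] tcp [ 0.5698 -0.148   0.1578] bay [-0.0106  0.0796  0.1648] F [0.2 0.1 0.2]
turn [-0.004 -0.008  0.003] shift(tool) None
```

View pics/s2c.png

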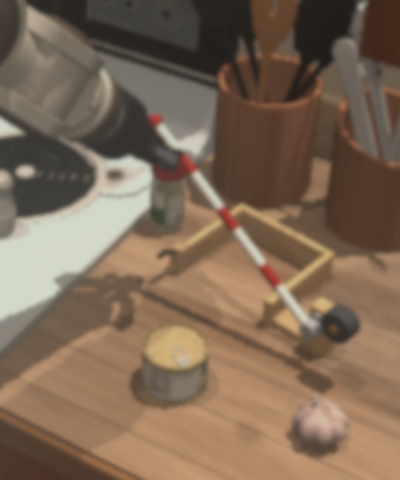

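The bar rests on the fingers at roughly 0.55 rad, its end at (155,120) in the crop and the pivot at (310,330). I'll carry on along the arc.

Call:
{"op": "arm_command", "data": {"commands": [[-0.008,-0.009,-0.008,0,0,0],[-0.008,-0.009,-0.008,0,0,0],[-0.008,-0.01,-0.008,0,0,0],[-0.008,-0.01,-0.008,0,0,0],[-0.007,-0.01,-0.007,0,0,0],[-0.007,-0.01,-0.007,0,0,0],[-0.007,-0.011,-0.007,0,0,0],[-0.006,-0.011,-0.006,0,0,0],[0,0,0,0,0,0],[0,0,0,0,0,0],[0,0,0,0,0,0],[0,0,0,0,0,0]]}}

```text
t: 5.5
ee_pos: [0.5537, -0.2252, 0.2379]
tcp_rot: [0.098, 0.921, -0.043, 0.375]
ft_force: [-0.3, -0.5, -0.2]
gripper_width: -0.0
finger_force: 0.0
```

```bash
python3 -c "
from h import *
st(bay2w(-.13,.03,.24),tilt=.785)
snap('scene','s3')
c,im,d=load('s3')
cv2.imwrite('pics/s3c.png',cv2.resize(im[90:370,270:470],None,fx=2,fy=2))"
```

```text
t 5.5 q [-0.47 -0.54 -0.56  0.79  0.17 -0.19] tcp [ 0.5537 -0.2252  0.2379] bay [-0.0099  0.0007  0.2449] F [-0.3 -0.5 -0.2]
turn [-0.004 -0.011  0.003] shift(tool) [ 0.0892  0.0293 -0.0805]
```

View pics/s3c.png

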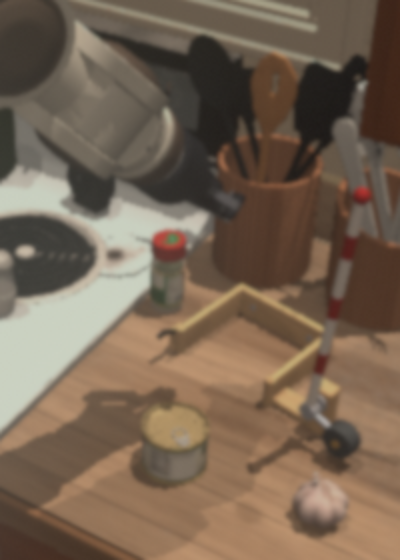

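The bar stands upright at its stop, with the ball at (362,195), and nothing is touching it. Next I'll straighten the tool and go behind the tin.

Call:
{"op": "arm_command", "data": {"commands": [[0.012,0,-0.012,0,0,0],[0.012,0,-0.012,0,0,0],[0,0,0,0,0.11,0],[0,0,0,0,0.11,0],[0,0,0,0,0.11,0],[0,0,0,0,0.11,0],[0,0,0,0,0.11,0],[0,0,0,0,0.11,0],[0,0,0,0,0.114,0],[0,0,0,0,0,-0.12],[0,0,0,0,0,-0.12],[0,0,0,0,0,0]], "claw": 0.045}}

```text
t: 6.55
ee_pos: [0.5216, -0.218, 0.2373]
tcp_rot: [-0.016, 1.0, -0.002, -0.001]
ft_force: [-1.0, 0.0, 0.5]
gripper_width: 0.0448
finger_force: 0.0
```

```bash
python3 -c "
from h import *
st([.328,-.257,.12],yaw=.06)"
```

```text
t 6.55 q [-0.39  0.13  0.23  1.68 -0.01 -0.43] tcp [ 0.5216 -0.218   0.2373] bay [-0.0429  0.0009  0.2443] F [-1.   0.   0.5]
turn [-0.004 -0.003 -0.027] shift(tool) [ 0.1944 -0.0321  0.118 ]
```

Call:
{"op": "arm_command", "data": {"commands": [[0.032,-0.005,0,0,0,-0.027],[0.032,-0.005,0,0,0,0],[0.032,-0.005,0,0,0,0],[0.032,-0.005,0,0,0,0],[0.032,-0.004,0,0,0,0],[0.033,-0.004,0,0,0,0],[0,0,0.03,0,0,0],[0,0,0.03,0,0,0],[0,0,0.03,0,0,0],[0,0,0.03,0,0,0],[0,0,0,0,0,0]]}}

```text
t: 7.47
ee_pos: [0.327, -0.2545, 0.1145]
tcp_rot: [-0.025, 1.0, -0.001, -0.002]
ft_force: [0.3, 0.6, -0.5]
gripper_width: 0.045
finger_force: 0.0
```

```bash
python3 -c "
from h import *
st([.328,-.257,.012],yaw=.06)"
```

```text
t 7.4667 q [-0.66 -0.25 -0.36  1.46 -0.   -0.71] tcp [ 0.327  -0.2545  0.1145] bay [-0.2253 -0.0759  0.1215] F [ 0.3  0.6 -0.5]
turn [-0.002 -0.004 -0.01 ] shift(tool) [-0.0013 -0.0023  0.1025]
```

Call:
{"op": "arm_command", "data": {"commands": [[0,-0.002,0.025,0,0,0],[0,0,0.025,0,0,0],[0,0,0.025,0,0,0],[0,0,0.015,0,0,0],[0,0,0.01,0,0,0],[0,0,0,0,0,0]]}}

```text
t: 7.97
ee_pos: [0.3293, -0.2586, 0.0191]
tcp_rot: [-0.026, 1.0, -0.003, -0.0]
ft_force: [0.1, -0.5, 0.2]
gripper_width: 0.045
finger_force: 0.0
```

```bash
python3 -c "
from h import *
st([.363,-.256,.012],yaw=.06)
snap('wrist','w2')"
```

```text
t 7.9667 q [-0.66 -0.21 -0.52  1.26 -0.   -0.71] tcp [ 0.3293 -0.2586  0.0191] bay [-0.2223 -0.0794  0.0261] F [ 0.1 -0.5  0.2]
turn [-0.005 -0.001 -0.008] shift(tool) [-0.0338  0.0009  0.0071]
```

View pics/w2.png

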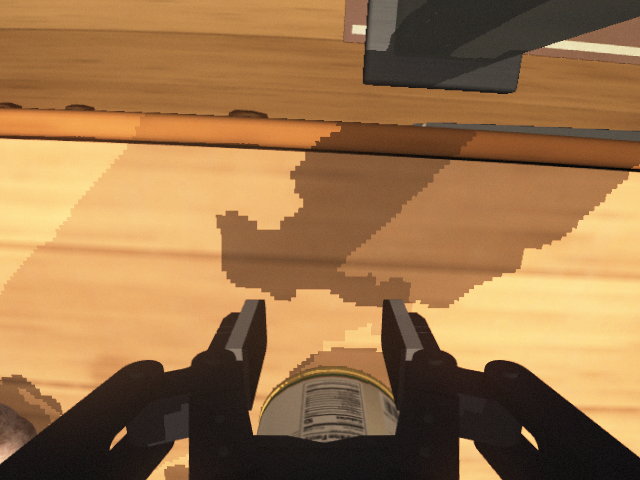

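The tin is centred between the fingers, at about column 328 against their middle at 323. I'll start pushing.

Call:
{"op": "arm_command", "data": {"commands": [[-0.008,0,0.003,0,0,0],[-0.006,0,0,0,0,0],[-0.006,0,0,0,0,0],[-0.006,0,0,0,0,0],[-0.006,0,0,0,0,0],[-0.008,0,0,0,0,0],[-0.008,0,0,0,0,0],[-0.008,0,0,0,0,0],[-0.008,0,0,0,0,0],[-0.008,0,0,0,0,0],[-0.008,0,0,0,0,0],[-0.006,0,0,0,0,0]]}}

```text
t: 9.02
ee_pos: [0.4164, -0.2544, 0.0164]
tcp_rot: [-0.027, 1.0, -0.003, 0.0]
ft_force: [-2.5, 0.4, 2.5]
gripper_width: 0.0447
finger_force: 1.5
```

```bash
cat > tin.py <<'E'
from h import *
import sys
st(bay2w(.02,0,.023),yaw=.06)
c,im,d=snap('scene',sys.argv[1])
s=w2px(c,[bay2w(.058,0,.058)])[0]
v,u=np.mgrid[0:480,0:640]
P=np.dstack([u,v]).reshape(-1,1,2).astype(float)
n=cv2.undistortPoints(P,K(c),np.array(c['D'],float))[:,0]
X=(np.c_[n,np.ones(len(n))]*d.reshape(-1,1)-np.array(c['t']))@np.array(c['R'])
b=im.reshape(-1,3).astype(int)
B=np.array([w2bay(x) for x in X[(d.ravel()>0)&(abs(X[:,2]-.051)<.004)&(abs(X[:,0]-.5)<.18)&(abs(X[:,1]+.25)<.12)]])
t=sense()['ee_pos'];tb=w2bay(t)
B=B[(B[:,0]>tb[0]+.0)&(abs(B[:,1]-tb[1])<.07)&(B[:,0]<tb[0]+.11)]
print(len(B),'tin top bay extents',B.min(0),B.max(0),'mid',(B.min(0)+B.max(0))/2)
E
python3 tin.py s4
```

```text
t 9.0167 q [-0.55 -0.04 -0.37  1.24 -0.   -0.6 ] tcp [ 0.4164 -0.2544  0.0164] bay [-0.138  -0.0569  0.0234] F [-2.5  0.4  2.5]
turn [-0.006  0.    -0.007] shift(tool) [-0.1674  0.0133  0.0004]
108 tin top bay extents [-0.1369179  -0.09414145  0.05401979] [-0.07204076 -0.02262369  0.06182774] mid [-0.10447933 -0.05838257  0.05792377]
```

```bash
cat > tin.py <<'E'
from h import *
import sys
from scipy.optimize import least_squares
from scipy.spatial import ConvexHull
if len(sys.argv)>2: c,im,d=load(sys.argv[1]); 
else: c,im,d=snap('scene',sys.argv[1])
st(bay2w(.02,0,.023),yaw=.06)
v,u=np.mgrid[0:480,0:640]
n=cv2.undistortPoints(np.dstack([u,v]).reshape(-1,1,2).astype(float),K(c),np.array(c['D'],float))[:,0]
X=(np.c_[n,np.ones(len(n))]*d.reshape(-1,1)-np.array(c['t']))@np.array(c['R'])
tb=w2bay(sense()['ee_pos'])
def run(lo,hi):
    m=(d.ravel()>0)&(X[:,2]>lo)&(X[:,2]<hi)&(abs(X[:,0]-.5)<.2)&(abs(X[:,1]+.25)<.13)
    B=np.array([w2bay(x) for x in X[m]]);
    return B[(abs(B[:,1]-tb[1])<.06)&(B[:,0]<tb[0]+.10)&(B[:,0]>tb[0]+.005)]
S=run(-.002,.042)   # side surface points facing the camera
f=lambda p:np.hypot(S[:,0]-p[0],S[:,1]-p[1])-.0375
r=least_squares(f,[tb[0]+.04,tb[1]],loss='soft_l1',f_scale=.002);print('side fit',len(S),r.x.round(4),np.median(abs(r.fun)).round(4))
B=run(.047,.056)
H=B[ConvexHull(B[:,:2]).vertices][:,:2];H=H[H[:,0]>tb[0]+.02]
g=lambda p:np.hypot(H[:,0]-p[0],H[:,1]-p[1])-.0375
r=least_squares(g,[tb[0]+.04,tb[1]],loss='soft_l1',f_scale=.002);print('rim fit',len(H),r.x.round(4),r.fun.round(3))
E
python3 tin.py s4 l
```

```text
t 9.0667 q [-0.55 -0.04 -0.37  1.24 -0.   -0.6 ] tcp [ 0.4172 -0.2544  0.0164] bay [-0.1372 -0.0567  0.0234] F [-0.9  0.9 -0.2]
turn [-0.006  0.001 -0.006] shift(tool) [-0.1666  0.0132  0.0005]
side fit 227 [-0.0953 -0.0477] 0.0011
rim fit 5 [-0.1111 -0.0589] [-0.008  0.     0.002  0.    -0.001]
```

Call:
{"op": "arm_command", "data": {"commands": [[-0.008,0.001,0,0,0,0],[-0.009,0.001,0,0,0,0],[-0.009,0.001,0,0,0,0],[-0.009,0.001,0,0,0,0],[-0.009,0.001,0,0,0,0],[-0.009,0.001,0,0,0,0],[-0.009,0,0,0,0,0],[-0.009,0,0,0,0,0],[-0.009,0,0,0,0,0],[-0.006,0,0,0,0,0],[-0.003,0,0,0,0,0]]}}

```text
t: 9.98
ee_pos: [0.5049, -0.2437, 0.0163]
tcp_rot: [-0.027, 1.0, -0.003, 0.0]
ft_force: [-1.3, -0.6, 1.8]
gripper_width: 0.0454
finger_force: 1.4
```

```bash
python3 tin.py s5
```

```text
t 10.0333 q [-0.45  0.13 -0.19  1.24 -0.   -0.5 ] tcp [ 0.505  -0.2437  0.0164] bay [-0.0537 -0.0276  0.0234] F [-0.4  0.6  0.6]
turn [-0.006  0.    -0.006] shift(tool) [-0.0784  0.0072  0.0004]
side fit 485 [-0.0041 -0.0399] 0.0084
rim fit 4 [-0.0185 -0.025 ] [-0.009  0.003 -0.001 -0.002]
```

Call:
{"op": "arm_command", "data": {"commands": [[-0.006,0,0,0,0,0],[-0.007,0,0,0,0,0],[-0.007,0,0,0,0,0],[-0.007,0,0,0,0,0],[-0.007,0,0,0,0,0],[-0.007,0,0,0,0,0],[-0.007,0,0,0,0,0],[-0.007,0,0,0,0,0],[-0.006,0,0,0,0,0],[-0.005,0,0,0,0,0],[-0.003,0,0,0,0,0],[0,0,0,0,0,0]]}}

```text
t: 11.03
ee_pos: [0.5736, -0.24, 0.0164]
tcp_rot: [-0.027, 1.0, -0.003, 0.0]
ft_force: [1.2, 0.3, -0.8]
gripper_width: 0.0452
finger_force: 0.0
```

```bash
python3 -c "
from h import *
st(bay2w(.058-.042,-.009,.023),yaw=.06)
c,im,d=snap('scene','s6')
c2,im2,d2=snap('top','t6')
cv2.imwrite('pics/m6.png',np.hstack([cv2.resize(im[180:330,310:460],(400,400)),cv2.resize(im2[170:290,310:430],(400,400))]))"
```

```text
t 11.0333 q [-0.39  0.28 -0.02  1.27 -0.   -0.45] tcp [ 0.5736 -0.24    0.0164] bay [ 0.0126 -0.0095  0.0234] F [ 1.2  0.3 -0.8]
turn [-0.006  0.001 -0.006] shift(tool) [-0.0034 -0.0004  0.0004]
```

View pics/m6.png

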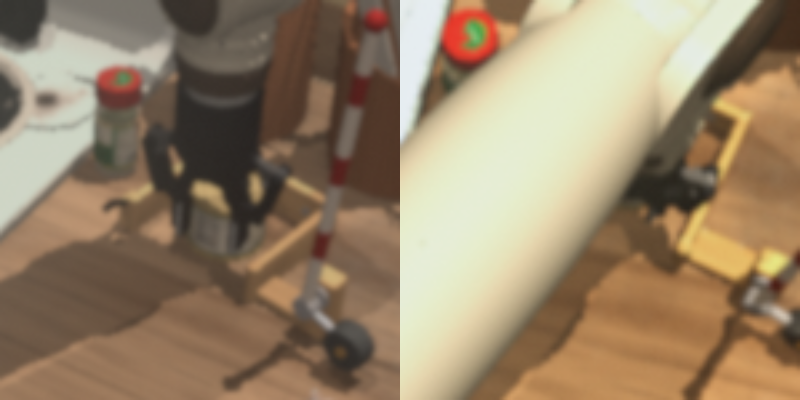

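The tin is between the walls (around (215,225) in the left crop) and the bar is still raised. I'll back off and up, then measure.

Call:
{"op": "arm_command", "data": {"commands": [[0.01,0,0,0,0,0],[0.025,0,0,0,0,0],[0.035,0,0,0,0,0],[0.035,0,0,0,0,0],[0.035,0,-0.02,0,0,0],[0.03,0,-0.03,0,0,0],[0.03,0.01,-0.03,0,0,0],[0,0.02,-0.035,0,0,0],[0,0.03,-0.03,0,0,0],[0,0.035,0,0,0,0],[0,0.035,0,0,0,0],[0,0,0,0,0,0]]}}

```text
t: 12.13
ee_pos: [0.3678, -0.1171, 0.1594]
tcp_rot: [-0.028, 1.0, -0.002, 0.001]
ft_force: [-0.9, 0.4, -0.5]
gripper_width: 0.0447
finger_force: 0.0
```

```bash
python3 -c "
from h import *
st()
c,im,d=snap('top','t7');c2,im2,d2=snap('scene','s7')
def ov(c,im,a,b,k):
    im=cv2.resize(im[b:b+k,a:a+k],(400,400),interpolation=cv2.INTER_CUBIC)
    th=np.linspace(0,6.28,40)
    q=w2px(c,[bay2w(.055+.0375*np.cos(t),.0375*np.sin(t),.058) for t in th])
    for x,y in (q-[a,b])*400/k: cv2.circle(im,(int(x),int(y)),1,(255,0,0),-1)
    return im
cv2.imwrite('pics/m7.png',np.hstack([ov(c,im,310,160,120),ov(c2,im2,310,180,150)]))"
```

```text
t 12.1333 q [-0.31 -0.33 -0.34  1.56 -0.   -0.36] tcp [ 0.3678 -0.1171  0.1594] bay [-0.2146  0.067   0.1664] F [-0.9  0.4 -0.5]
turn [-0.005  0.003  0.27 ] shift(tool) None
```

View pics/m7.png

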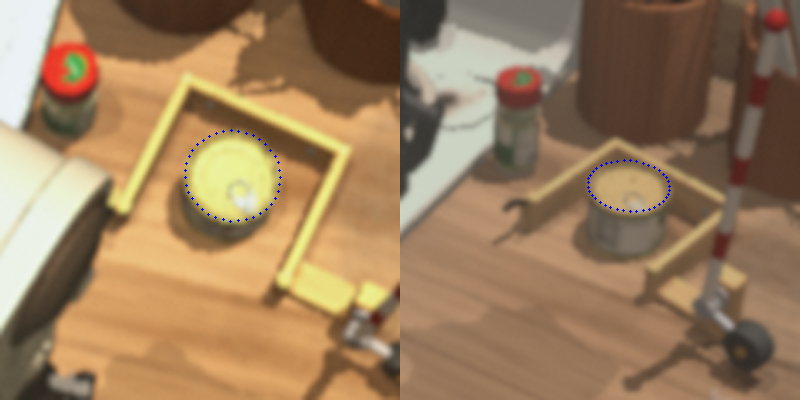

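The dotted ring, drawn for a tin at bay (55, 0) mm, lies on the tin's top in both views: around (233,176) in the top crop and (628,187) in the scene crop. The bar is upright, so I'm handing in.

```bash
python3 -c "
from cell import *
print(close_job())"
```

```text
the job is handed in; nothing more can be done
None
```

The bar stands raised by itself at its stop, the tin stands about 55 mm inside the bay and close to its middle line, and the job was handed in after about 12 s of robot time; the judge's result was not shown.

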